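Cover the two parts tins with their own lids

ROBOT

A 6-joint arm with a two-finger parallel gripper is mounted at the origin on a cart in front of the work surface, level with it; the furniture and walls round the work are solid. World frame = base frame: x ahead of the robot, y to its left, z up, the work surface at z = 0. Lengths are in mm, angles in rad, forces in N, time in s.
With the tool pointing down it reaches from about 350 to 875 mm from the base axis. Payload 15.5 kg.
Tool frame: the origin (TCP) lies at the very end of the fingers, on their centre line; the grasp point (between the pads) lies 19 mm behind it; z points along the fingers, y is the line along which they close (so a half turn about z gives the same grasp; the last joint's range is limited). The gripper opens to 85 mm and grips with 20 to 120 N. Pads are 22 mm wide; open, the fingers measure 114 mm over their backs; the gripper's body (76 mm by 85 mm) begins 54 mm behind the grasp point. The pads swing forward as they close: fully open they stand 13 mm farther back than shut.
Start: joints at [1.204, 0.494, 1.345, -0, 1.302, -0.096], TCP at [167.786, 602.058, 201.177] pointing down, gripper open.
Joint ranges: [-2.91, 2.91], [-0.82, 2.16], [0.22, 2.67], [-1.22, 4.37], [0.12, 2.79], [-3.08, 3.08]. Speed limits (rad/s): [1.89, 1.89, 2.57, 3.01, 3.01, 3.01].

INTERFACE

Orientations are given as a unit quaternion [x, y, z, w].
In Python, from bench import arm gives the robot as it stands.
- The arm moves only by the tool step_arm, never from a script. Its argument "increments" is one flat list of numbers, 4 for each row, row after row: the shift along the tool's x, y, z in cm, then the turn about the tool's z in degrees. In form: [x, y, z, twist, x, y, z, twist, ...]. A call has 1 to 20 rows; each row shifts and turns the commanded pose from where the row before left it, along the tool's axes as they then stand; what a row does not reach is not made up. A row lasts 1/8 s, in which the tool goes at most 62.5 mm and 10.7 degrees, less where a joint would pass 70% of its speed; a pose out of reach is approached as far as the arm can. A call is refused whole if a number of a shift passes 6.25 or a number of a turn 10.7, either way. A call with a gripper value outside its range is refused whole. "gripper" is the opening, from -1 (shut) to 1 (fully open), set as the call begins (left out, the last holds). The fingers move at their own pace and stop on an object; the grip force is fixed at half the most. Time passes only in rows, so rows that do not move let the fingers close. It gives the time, the measured TCP pose, the force, the opening and the grip force at its end, in the units of the state.
- arm.sense(): the state, without advancing time (a new reading comes with each control period).
- arm.snapshot(name): name is "scene" or "top" or "wrist"; returns a dict with "frame" (420x560x3 uint8, blue, green, red), "fov_y" (degrees; the focal length in pixels is half the picture's height over the tangent of half this angle, whatever the lens; pixels are square), "cx", "cy" (the principal point, pixels), "world_to_cam" (4x4, takes a point from world to camera coordinates); the wrist camera has in their place "mount" (4x4, takes a point from camera to tool coordinates, whose origin is the TCP and whose axes are the flange's). Camera axes: x right, y down, z forward; pixel columns grow to the right and rows downward; lengths in mm; the calibration is good to about 2 mm. A picture is of the moment at which its call begins: read the wrist's pose just before it. There is no depth.
- arm.hand_in(): hands the job in; it is judged then, once.
The state is a dict: "time_s": time; "joints": joint angles; "qd": joint speeds; "joint_efforts": joint torques, N m; "eef_pos": TCP position; "ee_rot": TCP orientation; "force": force on the tool from outside, world axes, zero at the start; "moment": the same for the moment, N m; "opening": finger opening in mm; "gripper_force": force on a finger pad.
Only numpy, scipy, OpenCV 4.12 (cv2) and the standard library are available. Lean on these libraries where they do the work, as an engineer would, in place of code of your own. Each camera call takes 0.05 s, during which the arm holds its last target. There are 200 camera calls.

TASK

Grinding is about to start, so close the two open steel parts tins against the dust: put each lid on the tin it belongs to, the round lid on the round tin and the oblong lid lengthwise on the oblong tin. Each lid must sit flat on the rim with its plug inside the tin, and be let go, with both tins left standing on the bench.

Things in the scene. Friction and masses are not known exactly. Their poses are not given: they have to be found in the camera images.
- round_tin: open round steel tin with bearing balls in it, standing on the bench, 80 mm outside diameter, 55 mm high, wall 3 mm (inside diameter 74 mm), contents reach 37 mm up; weighs 1.2 kg, loose. Origin: centre of its underside; z up.
- oblong_tin: open rectangular steel tin with short steel rollers in it, standing on the bench, 92 mm (x) by 64 mm (y) outside, 55 mm high, walls 3 mm (inside 86 by 58 mm), contents reach 35 mm up; weighs 1.2 kg, loose. Origin: centre of its underside; x along its long side, z up.
- round_lid: loose round steel lid, right way up on the bench, 0.15 kg: plug 56 mm across, 10 mm deep (9 mm play all round in its tin); above it a plate 94 mm across, 4 mm thick; on that a dark upright round knob 24 mm across, 34 mm high, to grip from above. Origin: centre of the plug's underside, z up; plate top at z = 14, knob top at z = 48 mm. Seated, its origin is 45 mm above its tin's.
- oblong_lid: loose rectangular steel lid, right way up on the bench, 0.17 kg: plug 68 (x) by 40 mm, 10 mm deep (9 mm play all round in its tin); plate 106 (x) by 78 by 4 mm; dark bar handle 60 mm long (x), 14 mm wide (y), z = 24 to 48 mm, to grip from above across its width. Origin: centre of the plug's underside, x along the long side, z up; plate top z = 14 mm. Seated: 45 mm above its tin's origin.
Mind the look-alikes: they are no part of the job. Leave any green look-alike of the oblong_lid alone. Leave any turquoise look-alike of the round_lid alone.

How it is judged (in metres and radians):
At the end, for the whole second after the job is handed in: Each lid sits on its own tin (round on round, oblong on oblong), centred within 15 mm, plug inside (lid origin 45 +- 3 mm above the tin's), level within 4 degrees, at rest; the oblong lid's long side within 15 degrees of its tin's, either way round; both tins upright on the bench (horizontal distance between round_lid and round_tin below 0.015 m and z of round_lid in the frame of round_tin between 0.042 and 0.048 m and angle between each of round_lid, oblong_lid, round_tin, oblong_tin's own z axis and vertical below 0.07 rad and horizontal distance between oblong_lid and oblong_tin below 0.015 m and z of oblong_lid in the frame of oblong_tin between 0.042 and 0.048 m and angle between the x axis of oblong_lid and the x axis of oblong_tin, either way round below 0.26 rad and height (world z) of each of round_tin, oblong_tin below 0.01 m and linear speed of each of round_lid, oblong_lid below 0.02 m/s); the robot touches nothing.
It also fails if it takes over 58 s, if anything falls off the work surface, if the arm or the gripper's body presses on something with over 40 N, if the wrist force passes 120 N, or if a joint passes its speed limit or range.

## Working session

There is one attempt and no reset: what is moved stays moved. The work goes in short steps, Python scripts to look and compute and a tool call to move; the robot and the scene stay as the last step left them, time stands still between calls to the robot, and variables do not carry over. Pictures are saved under pics/ and viewed, at most 10 in all, crops included, and the job is handed in when it is done.

Besides the shell and the picture viewer there is one more tool, called after "Request:" by a JSON object that holds its "api" and its "payload", one argument or row to a line. step_arm: Moves the arm, as the interface text tells. Its arguments: {"type":"object","properties":{"increments":{"type":"array","items":{"type":"number"}},"gripper":{"type":"number"}},"required":["increments"]}

```bash
ls; mkdir -p pics; cat > h.py <<'E'
import numpy as np,cv2
from bench import arm
from scipy.spatial.transform import Rotation as R
def snap(n,f=None):
    s=arm.sense(); d=arm.snapshot(n)
    if n=="wrist":
        T=np.eye(4);T[:3,:3]=R.from_quat(s["ee_rot"]).as_matrix();T[:3,3]=s["eef_pos"]
        C=T@np.array(d["mount"])
    else: C=np.linalg.inv(np.array(d["world_to_cam"]))
    d["C"]=C; d["f"]=d["frame"].shape[0]/2/np.tan(np.radians(d["fov_y"])/2)
    if f: cv2.imwrite("pics/"+f,d["frame"])
    return d
def ray(d,u,v):
    r=d["C"][:3,:3]@np.array([(u-d["cx"])/d["f"],(v-d["cy"])/d["f"],1.]); return d["C"][:3,3],r/np.linalg.norm(r)
def onz(d,u,v,z):
    o,r=ray(d,u,v); return o+r*(z-o[2])/r[2]
def tri(rs):
    A=sum(np.eye(3)-np.outer(r,r) for o,r in rs); b=sum((np.eye(3)-np.outer(r,r))@o for o,r in rs)
    return np.linalg.solve(A,b)
def proj(d,p):
    q=np.linalg.inv(d["C"])@np.append(p,1); return d["f"]*q[0]/q[2]+d["cx"],d["f"]*q[1]/q[2]+d["cy"]
E
python3 - <<'E'
from h import *
for n in ["scene","top","wrist"]:
    d=snap(n,n+"0.png"); print(n,d["fov_y"],d["cx"],d["cy"],d["C"].round(2).tolist())
s=arm.sense();print(s)
E
```

```text
pics
scene 45.21889542651515 274.42192067413043 207.2979843175561 [[0.98, 0.18, -0.1, 717.17], [0.21, -0.84, 0.5, -520.46], [0.01, -0.51, -0.86, 1308.9], [0.0, 0.0, 0.0, 1.0]]
top 46.34385037334126 289.814867941696 213.9290455094096 [[0.01, -0.99, 0.15, 378.71], [-1.0, -0.01, -0.01, 243.22], [0.02, -0.15, -0.99, 1302.38], [0.0, 0.0, 0.0, 1.0]]
wrist 60.981881340363785 281.8468058667705 217.49150140495556 [[0.27, 0.92, 0.27, 98.88], [0.96, -0.26, -0.08, 620.31], [-0.0, 0.28, -0.96, 372.63], [0.0, 0.0, 0.0, 1.0]]
{'time_s': 0.15, 'joints': array([ 1.20351369e+00,  4.94058443e-01,  1.34598893e+00, -6.49207791e-06,
        1.30248249e+00, -9.54930302e-02]), 'qd': array([-0.00088853, -0.00138228, -0.0014199 , -0.00089621, -0.00075522,
        0.00134647]), 'joint_efforts': array([ 1.26254567e-03, -8.82538319e+01, -3.84060431e+01,  1.52598761e-05,
        7.10937311e-03,  1.26566888e-04]), 'eef_pos': array([167.67118333, 601.77661997, 200.72600585]), 'ee_rot': array([ 1.35476049e-01,  9.90780511e-01, -4.56832070e-04, -1.04418002e-04]), 'force': array([-0.20270028,  0.14279768, -0.37505932]), 'moment': array([-0.03358391,  0.02034611, -0.00222497]), 'gripper_force': 0.0, 'opening': 85.5421028848686}
```

View pics/scene0.png

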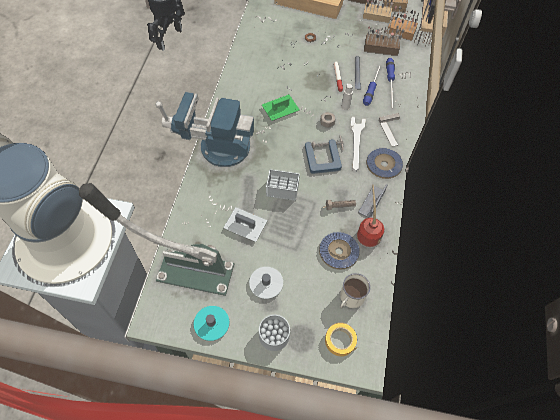

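View pics/top0.png

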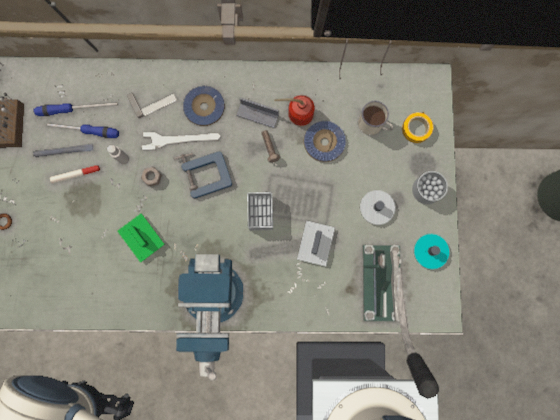

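Candidates:
- **Round lid:** the grey one at scene (266,283) / top (378,208). The turquoise one at scene (210,322) / top (432,252) is a decoy.
- **Oblong lid:** the grey one at scene (245,224) / top (317,243). The green one at scene (281,105) / top (141,238) is a decoy.
- **Round tin:** the one with balls, scene (274,331) / top (432,186). The mug, yellow ring and blue discs are not it.
- **Oblong tin:** the one with rollers, scene (283,183) / top (261,210).

The lever tool between the base and the round lid is an obstacle. I'll check these choices in one close crop.

```bash
cat > m.py <<'E'
from h import *
W={"scene":dict(rlid=(244,260,290,303),rtin=(255,312,294,352),olid=(219,200,272,246),otin=(260,165,304,204)),
   "top":dict(rlid=(355,186,401,228),rtin=(413,168,452,206),olid=(292,217,340,270),otin=(243,188,278,232))}
D={};tiles=[]
for n in W:
    d=D[n]=snap(n)
    for k,(a,b,c,e) in W[n].items():
        t=cv2.resize(d["frame"][b:e,a:c],(190,190*(e-b)//(c-a)))
        t=cv2.resize(d["frame"][b:e,a:c],(200,280)) if 0 else cv2.copyMakeBorder(t,0,max(0,240-t.shape[0]),0,0,cv2.BORDER_CONSTANT)[:240]
        tiles.append(t)
        # saturation / brightness stats
        h=cv2.cvtColor(d["frame"][b:e,a:c],cv2.COLOR_BGR2HSV)
        print(n,k,"sat/val pct",np.percentile(h[...,1],[10,50,90]),np.percentile(h[...,2],[5,25,50,75,95]))
cv2.imwrite("pics/crop1.png",np.vstack([np.hstack(tiles[:4]),np.hstack(tiles[4:])]))
E
python3 m.py
```

```text
scene rlid sat/val pct [ 3. 14. 19.] [120. 178. 185. 217. 223.]
scene rtin sat/val pct [ 4.  8. 18.] [ 96. 127. 157. 184. 224.]
scene olid sat/val pct [ 3. 13. 21.] [109. 145. 171. 181. 222.]
scene otin sat/val pct [ 4. 10. 22.] [115. 130. 156. 178. 210.]
top rlid sat/val pct [ 4. 13. 25.] [113.55 152.   161.   192.   197.  ]
top rtin sat/val pct [ 2.  8. 24.] [ 93. 117. 131. 158. 177.]
top olid sat/val pct [ 3. 16. 26.] [107. 142. 154. 187. 197.]
top otin sat/val pct [ 2.  7. 26.] [ 93. 111. 138. 159. 186.]
```

View pics/crop1.png

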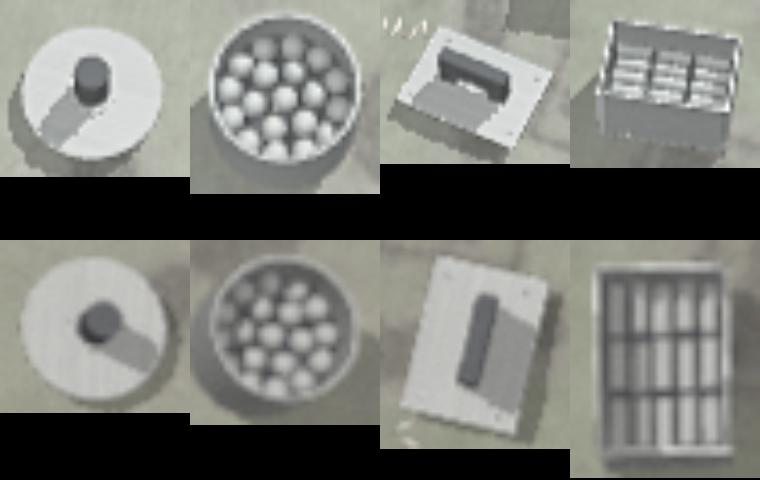

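The crop confirms the choices: grey round lid with a dark knob, tin of balls, grey oblong lid with a dark bar, tin of rollers. Next I triangulate corner and centre pixels read from the crop, plus the lever as an obstacle.

```bash
cat > t.py <<'E'
from m import *
def P(n,k,x,y):
    a,b,c,e=W[n][k]; s=190/(c-a); return a+(x+.5)/s-.5,b+(y+.5)/s-.5
T={"rlid c":(("rlid",92,92.5),(94.5,88.5)),"rlid knobtop":(("rlid",91,65),(103,74)),"rtin rim":(("rtin",94.5,87),(95,90)),
"olid A":(("olid",60,27),(20,167)),"olid B":(("olid",173,72),(58,16)),"olid C":(("olid",132,148),(169,42)),"olid D":(("olid",17,98),(135,197)),
"otin A":(("otin",43,22),(25,24)),"otin B":(("otin",172,38),(159,28)),"otin C":(("otin",163,106),(162,216)),"otin D":(("otin",31,95),(32,215))}
# oblong corners may be matched in any cyclic order: pick pairing of least ray gap
def one(ps,pt):
    rs=[ray(D["scene"],*ps),ray(D["top"],*pt)];p=tri(rs)
    return p,max(np.linalg.norm((np.eye(3)-np.outer(r,r))@(p-o)) for o,r in rs)
for k in ["rlid c","rlid knobtop","rtin rim"]:
    (n,x,y),t=T[k]; print(k,[np.round(q,1) for q in one(P("scene",n,x,y),P("top",n,*t))])
for n in ["olid","otin"]:
    S=[P("scene",n,*T[f"{n} {c}"][0][1:]) for c in "ABCD"];Q=[P("top",n,*T[f"{n} {c}"][1]) for c in "ABCD"]
    best=min((sum(one(S[i],Q[(s*i+o)%4])[1] for i in range(4)),o,s) for o in range(4) for s in (1,-1))
    X=np.array([one(S[i],Q[(best[2]*i+best[1])%4])[0] for i in range(4)]);e=np.diff(np.vstack([X,X[:1]]),axis=0)
    print(n,round(best[0],1),X.mean(0).round(1),"z",X[:,2].round(1),"L",np.linalg.norm(e,axis=1).round(1),"yaw",np.degrees(np.arctan2(e[:,1],e[:,0])).round(1))
for k,a,b in [("grip end",(84,187),(431,392)),("grip in",(118,216),(411,356)),("rod in",(217,257),(389,262))]:
    print(k,[np.round(q,1) for q in one(a,b)])
E
python3 t.py | grep -v sat
```

```text
rlid c [array([598.7, -10.3,  12.5]), np.float64(0.5)]
rlid knobtop [array([599.2,  -8.1,  55.2]), np.float64(1.1)]
rtin rim [array([ 649.6, -146.7,   51.8]), np.float64(0.7)]
olid 2.9 [500.2 154.9  12.9] z [ 9.5 13.9 13.8 14.4] L [104.3  76.5 105.1  77.8] yaw [ -13.6 -102.8  167.1   76.6]
otin 6.7 [581.9 302.   53.8] z [52.  53.6 60.  49.5] L [91.3 62.9 90.5 60.6] yaw [   3.2  -88.9 -178.    92.4]
grip end [array([200.1, -26.7, 386.9]), np.float64(1.5)]
grip in [array([246.3, -23.1, 270.5]), np.float64(0.1)]
rod in [array([457.6, -12.2, 110.8]), np.float64(12.0)]
```

```bash
cat > go.py <<'E'
import sys
from h import *
def go(p,yaw=None):
    s=arm.sense(); M=R.from_quat(s["ee_rot"]).as_matrix(); yw=np.degrees(np.arctan2(M[1,1],M[0,1]))
    tw=0 if yaw is None else -((yaw-yw+90)%180-90)
    print("t",s["time_s"],"pos",s["eef_pos"].round(1),"yaw_y",yw.round(1),"tilt",np.degrees(np.arccos(-M[2,2])).round(2),"d_tool cm",(M.T@(np.array(p)-s["eef_pos"])/10).round(2),"twist",round(tw,1),"j",s["joints"].round(2))
if __name__=="__main__":
    a=list(map(float,sys.argv[1:])); go(a[:3],a[3] if len(a)>3 else None)
E
python3 go.py 500.4 155 200 76.8
```

```text
t 0.35 pos [167.8 602.  201.1] yaw_y 74.4 tilt 0.01 d_tool cm [-44.04 -34.13   0.11] twist -2.4 j [ 1.2   0.49  1.35 -0.    1.3  -0.1 ]
```

Request:
{"api": "step_arm", "payload": {
  "increments": [0, 0, -6, 0, 0, 0, -6, 0],
  "gripper": 1
}}

```text
time_s: 0.6
eef_pos: [167.6, 601.6, 322.4]
ee_rot: [0.135, 0.991, -0.001, -0.0]
force: [0.3, 2.1, 1.0]
opening: 85.7
gripper_force: 0.0
```

Request:
{"api": "step_arm", "payload": {
  "increments": [-3.67, -2.84, 0, 0, -3.67, -2.84, 0, 0, -3.67, -2.84, 0, 0, -3.67, -2.84, 0, 0, -3.67, -2.84, 0, 0, -3.67, -2.84, 0, 0, -3.67, -2.84, 0, 0, -3.67, -2.84, 0, 0, -3.67, -2.84, 0, 0, -3.67, -2.84, 0, 0, -3.67, -2.84, 0, 0, -3.67, -2.84, 0, 0, 0, 0, 4, 0, 0, 0, 4, 0, 0, 0, 4, 0, 0, 0, 0, -2.4, 0, 0, 0, 0]
}}

```text
time_s: 2.72
eef_pos: [500.5, 155.5, 201.0]
ee_rot: [0.115, 0.993, -0.0, -0.0]
force: [-0.1, 0.3, 0.1]
opening: 85.3
gripper_force: 0.0
```

```bash
python3 go.py 500.4 155 80 76.8; python3 -c "
from h import *
d=snap('wrist','w1.png')
print(proj(d,[500.4,155,48]),proj(d,[500.4,155,14]))"
```

```text
t 2.725 pos [500.5 155.5 201. ] yaw_y 76.8 tilt 0.02 d_tool cm [-1.00e-02 -5.00e-02  1.21e+01] twist 0.0 j [ 0.19  0.35  1.59 -0.    1.2  -1.15]
(np.float64(282.6531314067041), np.float64(192.13727068349723)) (np.float64(282.63194514881997), np.float64(184.9944818127232))
```

View pics/w1.png

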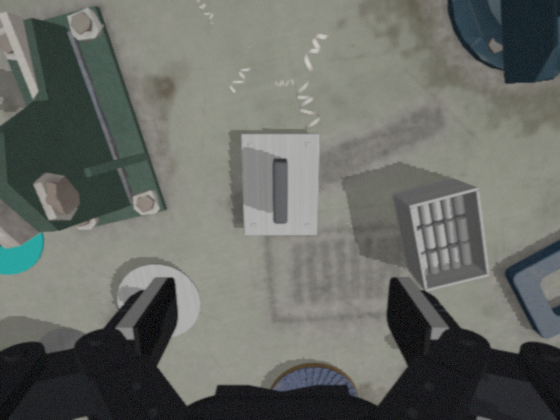

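```bash
python3 - <<'E'
from h import *
d=snap('wrist')
for u,v,z in [(280.5,185,14),(280,190,48)]: print(onz(d,u,v,z).round(1))
g=cv2.cvtColor(d['frame'],cv2.COLOR_BGR2HSV)[120:250,230:330]
m=((g[...,1]<11)&(g[...,2]>170)).astype(np.uint8)
c=max(cv2.findContours(m,0,2)[0],key=cv2.contourArea);b=cv2.minAreaRect(c);print(b)
E
python3 go.py 500 154.5 21 76.8
```

```text
[500.4 153.   14. ]
[498.3 153.1  48. ]
((50.5, 64.0), (98.0, 75.0), 90.0)
t 2.825 pos [500.8 155.6 201.6] yaw_y 76.8 tilt 0.05 d_tool cm [ 0.07 -0.13 18.06] twist -0.0 j [ 0.19  0.35  1.59 -0.    1.2  -1.15]
```

Request:
{"api": "step_arm", "payload": {
  "increments": [0.1, -0.2, 4, 0, 0, 0, 4, 0, 0, 0, 4, 0, 0, 0, 3, 0, 0, 0, 2, 0, 0, 0, 1, 0, 0, 0, 0, 0]
}}

```text
time_s: 3.7
eef_pos: [499.3, 153.9, 21.3]
ee_rot: [0.115, 0.993, -0.0, 0.0]
force: [0.3, -0.2, 0.6]
opening: 85.4
gripper_force: 0.0
```

Request:
{"api": "step_arm", "payload": {
  "increments": [0, 0, 0, 0, 0, 0, 0, 0, 0, 0, 0, 0, 0, 0, 0, 0, 0, 0, 0, 0, 0, 0, 0, 0, 0, 0, 0, 0, 0, 0, 0, 0],
  "gripper": -1
}}

```text
time_s: 4.7
eef_pos: [499.1, 153.8, 21.2]
ee_rot: [0.115, 0.993, -0.0, -0.0]
force: [-0.1, -0.4, 0.2]
opening: -0.2
gripper_force: 0.0
```

Shut on nothing, so I look before doing anything else.

```bash
python3 -c "
from h import *
s=arm.sense();print({k:s[k] for k in('eef_pos','opening','gripper_force','force')})
a=snap('wrist')['frame'];d=snap('top');t=cv2.resize(d['frame'][190:290,240:380],(560,400),interpolation=2)
cv2.imwrite('pics/w2.png',np.hstack([cv2.resize(a,(400,300)),cv2.resize(t,(400,300))]))"
```

```text
{'eef_pos': array([499.1104037 , 153.79944954,  21.16184373]), 'opening': -0.17055969921126166, 'gripper_force': 0.0, 'force': array([-0.05992573, -0.35431064,  0.24758345])}
```

View pics/w2.png

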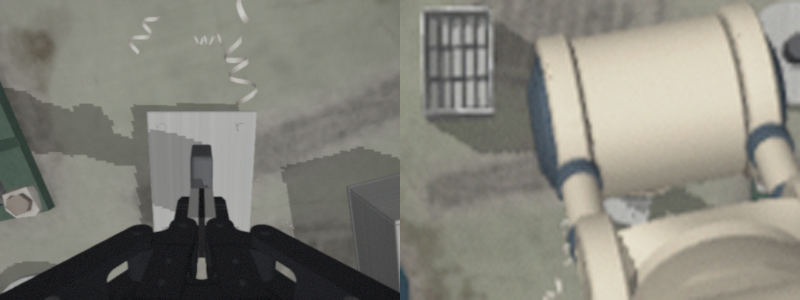

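```bash
python3 -c "
from h import *
d=snap('wrist')
p=arm.sense()['eef_pos'];M=R.from_quat(arm.sense()['ee_rot']).as_matrix();k=400/560
print('TCP',np.array(proj(d,p))*k,'grasp pt',np.array(proj(d,p-M[:,2]*19))*k)
for t in (-30,0,30):
  for z in (24,48): print(t,z,np.array(proj(d,np.array([500,153.8,z])-M[:,0]*t))*k)
for t in (-53,53): print('plate',t,np.array(proj(d,np.array([500,153.8,14])-M[:,0]*t))*k)
cv2.imwrite('pics/w3.png',cv2.resize(d['frame'][120:400,180:400],(660,840))[:600])"
```

```text
TCP [202.75135913 182.41025838] grasp pt [202.86787673 193.58082555]
-30 24 [203.08293309 144.45030583]
-30 48 [203.29555895 154.24866894]
0 24 [203.01680904 185.09236207]
0 48 [203.20857904 200.23044902]
30 24 [202.9565645  222.12067035]
30 48 [203.13039208 241.56385109]
plate -53 [203.05963101 108.85686878]
plate 53 [202.85710642 240.56691314]
```

View pics/w3.png

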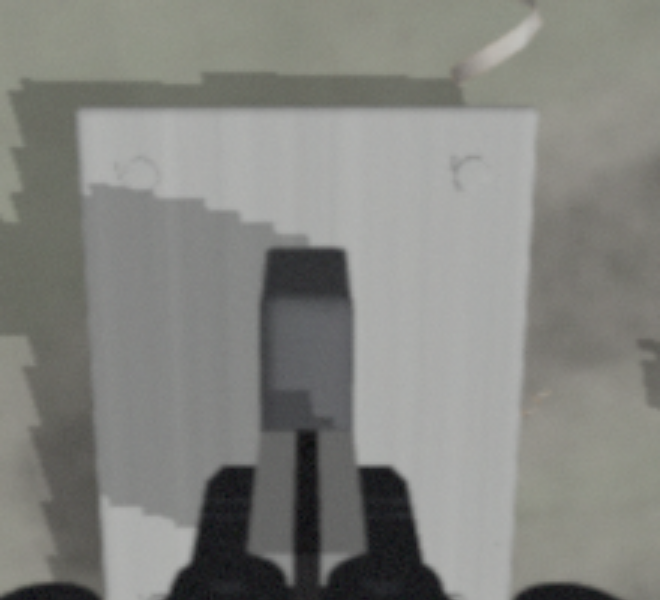

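Picture w3: the shut tips (crop 306,430) hide the bar's top, so they stand above the bar (about z 48) although the TCP reads 21. The fingers look shorter than stated. I test this with a gentle touch.

Request:
{"api": "step_arm", "payload": {
  "increments": [0, 0, 0.2, 0, 0, 0, 0, 0]
}}

```text
time_s: 5.1
eef_pos: [499.0, 153.8, 19.0]
ee_rot: [0.115, 0.993, -0.0, -0.0]
force: [-0.9, -0.4, 0.1]
opening: 0.1
gripper_force: 0.0
```

Request:
{"api": "step_arm", "payload": {
  "increments": [0, 0, 0.2, 0, 0, 0, 0, 0]
}}

```text
time_s: 5.35
eef_pos: [499.2, 153.8, 17.9]
ee_rot: [0.115, 0.993, 0.0, 0.0]
force: [-4.6, -0.6, 19.8]
opening: 0.2
gripper_force: 9.6
```

Request:
{"api": "step_arm", "payload": {
  "increments": [0, 0, 0.2, 0, 0, 0, 0, 0]
}}

```text
time_s: 5.6
eef_pos: [499.4, 153.9, 17.7]
ee_rot: [0.115, 0.993, 0.0, 0.001]
force: [-14.0, -2.7, 63.0]
opening: -0.2
gripper_force: 31.5
```

Contact comes at TCP z of about 18, so the shut tips really end about 30 mm above the reported TCP. I back off, open, and grip about 26 mm lower.

Request:
{"api": "step_arm", "payload": {
  "increments": [0, 0, -2, 0, 0, 0, 0, 0]
}}

```text
time_s: 5.85
eef_pos: [499.9, 154.0, 36.2]
ee_rot: [0.115, 0.993, 0.0, 0.001]
force: [0.7, 0.5, -0.7]
opening: -0.3
gripper_force: 0.0
```

Request:
{"api": "step_arm", "payload": {
  "increments": [0, 0, 0, 0, 0, 0, 0, 0, 0, 0, 0, 0, 0, 0, 0, 0, 0, 0, 1, 0, 0, 0, 1, 0, 0, 0, 1, 0, 0, 0, 1, 0, 0, 0, 0, 0],
  "gripper": 1
}}

```text
time_s: 6.98
eef_pos: [498.5, 153.7, -5.7]
ee_rot: [0.115, 0.993, -0.0, -0.001]
force: [0.4, -0.1, -0.4]
opening: 85.1
gripper_force: 0.0
```

Request:
{"api": "step_arm", "payload": {
  "increments": [0, 0, 0, 0, 0, 0, 0, 0, 0, 0, 0, 0, 0, 0, 0, 0, 0, 0, 0, 0, 0, 0, 0, 0, 0, 0, 0, 0],
  "gripper": -1
}}

```text
time_s: 7.85
eef_pos: [499.2, 153.8, -4.5]
ee_rot: [0.115, 0.993, 0.0, 0.0]
force: [-1.1, -0.2, 6.5]
opening: 12.5
gripper_force: 59.6
```

Request:
{"api": "step_arm", "payload": {
  "increments": [0, 0, -1, 0, 0, 0, -3, 0, 0, 0, -4, 0, 0, 0, -4, 0, 0, 0, 0, 0]
}}

```text
time_s: 8.48
eef_pos: [500.8, 154.2, 118.3]
ee_rot: [0.115, 0.993, 0.001, 0.003]
force: [0.1, -1.0, -2.7]
opening: 12.6
gripper_force: 58.7
```

```bash
python3 go.py 581.5 302.2 115 92.2
```

```text
t 8.475 pos [500.8 154.2 118.3] yaw_y 76.8 tilt 0.31 d_tool cm [-4.49 16.25  0.38] twist -15.4 j [ 0.18  0.45  1.7   0.    0.99 -1.16]
```

Request:
{"api": "step_arm", "payload": {
  "increments": [-0.9, 3.25, 0, 0, -0.9, 3.25, 0, 0, -0.9, 3.25, 0, 0, -0.9, 3.25, 0, 0, -0.9, 3.25, 0, 0, 0, 0, 0, -7.7, 0, 0, 0, -7.7, 0, 0, 0, 0, 0, 0, 0, 0]
}}

```text
time_s: 9.6
eef_pos: [579.6, 301.6, 114.7]
ee_rot: [-0.018, 1.0, -0.0, -0.0]
force: [-0.9, 0.7, -1.6]
opening: 12.9
gripper_force: 58.9
```

```bash
python3 go.py 581.5 302.2 60 92.2; python3 -c "
from h import *
d=snap('wrist');cv2.imwrite('pics/w4.png',d['frame'])
M=R.from_quat(arm.sense()['ee_rot']).as_matrix()
t=np.radians(2.2);a=np.array([np.cos(t),np.sin(t),0]);b=np.array([-a[1],a[0],0]);c=np.array([582,302,55.])
for i in(1,-1):
  for j in (1,-1): print('rim',np.round(proj(d,c+i*46*a+j*32*b)), 'foot',np.round(proj(d,c*[1,1,0]+i*46*a+j*32*b)))
"
```

```text
t 9.6 pos [579.6 301.6 114.7] yaw_y 92.0 tilt 0.05 d_tool cm [-0.19  0.06  5.47] twist -0.2 j [ 0.39  0.62  1.37 -0.    1.16 -1.22]
rim [329. 286.] foot [321. 257.]
rim [240. 287.] foot [247. 257.]
rim [334. 157.] foot [324. 149.]
rim [235. 158.] foot [244. 149.]
```

View pics/w4.png

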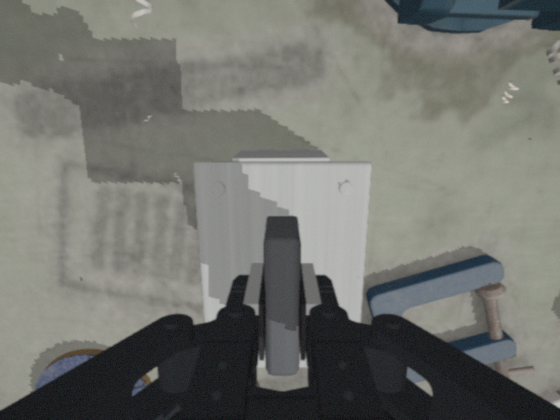

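The near rim spans (235,157) to (327,158) and the lid's near edge (195,163) to (371,161). They are aligned within about 1–2 mm, so I lower.

Request:
{"api": "step_arm", "payload": {
  "increments": [-0.2, 0, 2, -0.2, 0, 0, 2, 0, 0, 0, 1, 0, 0, 0, 1, 0, 0, 0, 0.3, 0, 0, 0, 0.3, 0, 0, 0, 0, 0]
}}

```text
time_s: 10.52
eef_pos: [582.1, 301.9, 49.4]
ee_rot: [-0.021, 1.0, 0.0, 0.0]
force: [0.4, -0.5, -2.4]
opening: 13.0
gripper_force: 59.0
```

Request:
{"api": "step_arm", "payload": {
  "increments": [0, 0, 0.2, 0, 0, 0, 0.2, 0, 0, 0, 0.1, 0, 0, 0, 0, 0]
}}

```text
time_s: 11.02
eef_pos: [581.9, 301.8, 44.1]
ee_rot: [-0.021, 1.0, -0.0, -0.0]
force: [0.3, -0.7, -3.0]
opening: 12.8
gripper_force: 59.0
```

Inside the rim with no contact force (expected seat at about 40.5).

Request:
{"api": "step_arm", "payload": {
  "increments": [0, 0, 0.2, 0, 0, 0, 0.1, 0, 0, 0, 0, 0]
}}

```text
time_s: 11.4
eef_pos: [581.9, 301.8, 41.0]
ee_rot: [-0.021, 1.0, -0.0, -0.0]
force: [-0.5, 0.1, -1.7]
opening: 13.1
gripper_force: 59.0
```

Request:
{"api": "step_arm", "payload": {
  "increments": [0, 0, 0.1, 0, 0, 0, 0, 0]
}}

```text
time_s: 11.65
eef_pos: [582.0, 301.9, 40.5]
ee_rot: [-0.021, 1.0, 0.0, 0.0]
force: [-1.4, -0.7, 3.8]
opening: 12.9
gripper_force: 59.7
```

Request:
{"api": "step_arm", "payload": {
  "increments": [0, 0, 0, 0, 0, 0, 0, 0, 0, 0, 0, 0, 0, 0, 0, 0, 0, 0, 0, 0, 0, 0, 0, 0, 0, 0, -2, 0, 0, 0, -4, 0, 0, 0, -5, 0, 0, 0, -5, 0, 0, 0, 0, 0],
  "gripper": 1
}}

```text
time_s: 13.02
eef_pos: [584.0, 302.7, 204.5]
ee_rot: [-0.021, 1.0, 0.001, 0.003]
force: [0.2, 0.0, -1.2]
opening: 85.6
gripper_force: 0.0
```

```bash
python3 go.py 599 -9.2 200; python3 -c "
from h import *
d=snap('wrist');a=d['frame'];c=np.array([582,302,0.])
print(proj(d,c+[0,0,59]))
e=snap('scene');u,v=map(int,proj(e,c+[0,0,59]));s=e['frame'][max(0,v-35):v+35,u-45:u+45]
cv2.imwrite('pics/w5.png',np.hstack([cv2.resize(a,(400,300)),cv2.resize(s,(390,300))]))"
```

```text
t 13.025 pos [584.  302.7 204.5] yaw_y 92.4 tilt 0.42 d_tool cm [ -0.18 -31.23   0.38] twist 0 j [ 0.39  0.53  1.26  0.    1.34 -1.23]
(np.float64(282.26316708135346), np.float64(191.00278906433033))
```

View pics/w5.png

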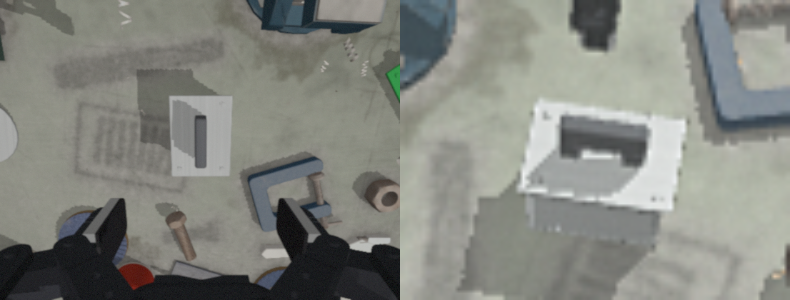

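The oblong lid sits flat and square on its tin, centred at (200,140) in the wrist half. Next is the round lid.

Request:
{"api": "step_arm", "payload": {
  "increments": [0, -3.9, 0, 0, 0, -3.9, 0, 0, 0, -3.9, 0, 0, 0, -3.9, 0, 0, 0, -3.9, 0, 0, 0, -3.9, 0, 0, 0, -3.9, 0, 0, 0, -3.9, 0, 0, 0, 0, 0, 0, 0, 0, 0, 0]
}}

```text
time_s: 14.38
eef_pos: [594.6, -9.4, 199.1]
ee_rot: [-0.021, 1.0, 0.0, -0.001]
force: [0.5, -0.7, 0.7]
opening: 85.3
gripper_force: 0.0
```

```bash
python3 - <<'E'
from h import *
s=arm.sense();d=snap('wrist','w6.png');p=np.array([599,-9.2,0])
u,v=proj(d,p+[0,0,14]);print('pred plate',u,v,'knob top',proj(d,p+[0,0,48]))
h=cv2.cvtColor(d['frame'],cv2.COLOR_BGR2HSV);x0,y0=int(u)-70,int(v)-70;g=h[y0:y0+140,x0:x0+140]
for nm,m in [('plate',(g[...,1]<11)&(g[...,2]>175)),('knob',(g[...,2]<90))]:
    m=cv2.morphologyEx(m.astype(np.uint8),cv2.MORPH_OPEN,np.ones((3,3)))
    c=max(cv2.findContours(m,0,2)[0],key=cv2.contourArea);e=cv2.fitEllipse(cv2.convexHull(c));print(nm,np.add(e[0],(x0,y0)),e[1],'z14',onz(d,e[0][0]+x0,e[0][1]+y0,14).round(1),'bbox',cv2.boundingRect(c))
E
python3 go.py 599 -9.2 -5
```

```text
pred plate 283.1994303457669 190.2674218719337 knob top (np.float64(283.300728614742), np.float64(197.86919545267446))
t 14.425 pos [594.7  -9.  199.4] yaw_y 92.5 tilt 0.09 d_tool cm [-0.46 -0.05 20.44] twist 0 j [-0.12  0.45  1.42  0.    1.27 -1.73]Traceback (most recent call last):
  File "<stdin>", line 7, in <module>
ValueError: max() iterable argument is empty
```

View pics/w6.png

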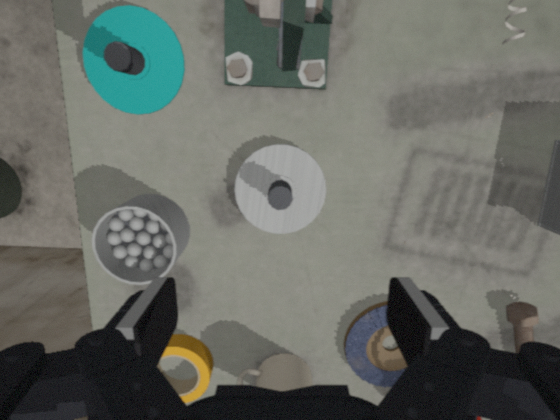

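Plate centre is at (280,189) and knob at (280,195), within 2 mm of the estimate. I turn the tool 45° to keep the camera side off the lever tool, then descend.

Request:
{"api": "step_arm", "payload": {
  "increments": [-0.4, -0.1, 3, 0, 0, 0, 3, 0, 0, 0, 0, 9, 0, 0, 0, 9, 0, 0, 0, 9, 0, 0, 0, 9, 0, 0, 0, 9, 0, 0, 0, 0]
}}

```text
time_s: 15.42
eef_pos: [599.0, -9.6, 139.9]
ee_rot: [0.362, 0.932, -0.0, -0.0]
force: [0.2, -0.7, -0.8]
opening: 85.6
gripper_force: 0.0
```

```bash
python3 go.py 599 -10.2 -5; python3 - <<'E'
from h import *
s=arm.sense();d=snap('wrist','w7.png');p=np.array([599,-9.2,0])
print('pred',proj(d,p+[0,0,14]),proj(d,p+[0,0,48]))
h=cv2.cvtColor(d['frame'],cv2.COLOR_BGR2HSV)
u,v=map(int,proj(d,p+[0,0,14]));g=h[v-95:v+95,u-95:u+95]
m=((g[...,1]<11)&(g[...,2]>150)).astype(np.uint8)
c=max(cv2.findContours(m,0,2)[0],key=cv2.contourArea);e=cv2.fitEllipse(cv2.convexHull(c));q=np.add(e[0],(u-95,v-95));print('plate',q,e[1],onz(d,*q,14).round(1))
print('val pct',np.percentile(g[...,2],[1,3,5,10]))
E
```

```text
t 15.425 pos [599.   -9.6 139.9] yaw_y 47.5 tilt 0.03 d_tool cm [-0.05 -0.04 14.49] twist 0 j [-0.12  0.52  1.48  0.    1.14 -0.95]
pred (np.float64(283.0262868758707), np.float64(198.05796433207274)) (np.float64(283.11331257151267), np.float64(208.3185428753673))
plate [281.1566925  198.24149323] (104.78358459472656, 107.55514526367188) [598.  -10.5  14. ]
val pct [ 87.  96. 106. 123.]
```

Request:
{"api": "step_arm", "payload": {
  "increments": [0, -0.1, 4, 0, 0, 0, 4, 0, 0, 0, 3, 0, 0, 0, 2, 0, 0, 0, 1, 0, 0, 0, 0.4, 0, 0, 0, 0, 0]
}}

```text
time_s: 16.35
eef_pos: [598.8, -11.3, -3.4]
ee_rot: [0.363, 0.932, 0.0, 0.0]
force: [0.6, 0.4, 0.6]
opening: 85.3
gripper_force: 0.0
```

Request:
{"api": "step_arm", "payload": {
  "increments": [0, 0, 0, 0, 0, 0, 0, 0, 0, 0, 0, 0, 0, 0, 0, 0, 0, 0, 0, 0, 0, 0, 0, 0, 0, 0, 0, 0],
  "gripper": -1
}}

```text
time_s: 17.23
eef_pos: [598.7, -11.4, -3.5]
ee_rot: [0.363, 0.932, 0.0, 0.0]
force: [-0.7, -0.1, 5.5]
opening: 21.6
gripper_force: 58.5
```

Request:
{"api": "step_arm", "payload": {
  "increments": [0, 0, -1, 0, 0, 0, -3, 0, 0, 0, -4, 0, 0, 0, -4, 0, 0, 0, 0, 0, 0, 0, 0, 0]
}}

```text
time_s: 17.98
eef_pos: [598.1, -11.4, 115.9]
ee_rot: [0.363, 0.932, -0.0, -0.0]
force: [-0.7, -0.1, -2.0]
opening: 21.4
gripper_force: 59.1
```

```bash
python3 go.py 649.8 -147.5 115; python3 - <<'E'
from h import *
d=snap('wrist')
c=np.array([649.6,-146.7,55]);print('tin rim px',proj(d,c))
E
```

```text
t 17.975 pos [598.1 -11.4 115.9] yaw_y 47.4 tilt 0.03 d_tool cm [-13.02  -6.52   0.09] twist 0 j [-0.12  0.55  1.51 -0.    1.08 -0.95]
tin rim px (np.float64(200.31199571808583), np.float64(378.071683433102))
```

Request:
{"api": "step_arm", "payload": {
  "increments": [-2.6, -1.3, 0, 0, -2.6, -1.3, 0, 0, -2.6, -1.3, 0, 0, -2.6, -1.3, 0, 0, -2.6, -1.3, 0, 0, 0, 0, 2, 0, 0, 0, 2, 0, 0, 0, 0, 0, 0, 0, 0, 0]
}}

```text
time_s: 19.15
eef_pos: [650.3, -147.2, 76.2]
ee_rot: [0.363, 0.932, -0.0, -0.0]
force: [0.1, 0.2, -1.6]
opening: 21.7
gripper_force: 59.0
```

```bash
python3 go.py 649.8 -147.5 53
```

```text
t 19.15 pos [ 650.3 -147.2   76.2] yaw_y 47.4 tilt 0.03 d_tool cm [ 0.01 -0.06  2.32] twist 0 j [-0.31  0.68  1.36 -0.    1.1  -1.14]
```

Seat expected at TCP z of about 41.5.

Request:
{"api": "step_arm", "payload": {
  "increments": [0, 0, 1, 0, 0, 0, 1, 0, 0, 0, 0.4, 0, 0, 0, 0.4, 0, 0, 0, 0, 0]
}}

```text
time_s: 19.77
eef_pos: [650.2, -147.2, 48.0]
ee_rot: [0.363, 0.932, -0.0, -0.0]
force: [0.0, -0.1, -1.5]
opening: 21.6
gripper_force: 59.0
```

Request:
{"api": "step_arm", "payload": {
  "increments": [0, 0, 0.2, 0, 0, 0, 0.2, 0, 0, 0, 0.2, 0, 0, 0, 0, 0]
}}

```text
time_s: 20.27
eef_pos: [650.2, -147.2, 42.0]
ee_rot: [0.363, 0.932, -0.0, -0.0]
force: [-0.3, 0.3, -1.3]
opening: 22.1
gripper_force: 59.0
```

Request:
{"api": "step_arm", "payload": {
  "increments": [0, 0, 0.1, 0, 0, 0, 0, 0]
}}

```text
time_s: 20.52
eef_pos: [650.4, -147.2, 41.5]
ee_rot: [0.363, 0.932, 0.0, 0.0]
force: [-1.4, 1.5, 3.7]
opening: 21.7
gripper_force: 59.8
```

Contact at the seat height. I release and rise.

Request:
{"api": "step_arm", "payload": {
  "increments": [0, 0, 0, 0, 0, 0, 0, 0, 0, 0, 0, 0, 0, 0, 0, 0, 0, 0, 0, 0, 0, 0, 0, 0, 0, 0, -2, 0, 0, 0, -4, 0, 0, 0, -5, 0, 0, 0, -5, 0, 0, 0, 0, 0, 0, 0, 0, 0],
  "gripper": 1
}}

```text
time_s: 22.02
eef_pos: [650.0, -147.1, 200.8]
ee_rot: [0.363, 0.932, -0.0, -0.0]
force: [0.5, -0.3, -0.2]
opening: 85.2
gripper_force: 0.0
```

```bash
python3 -c "
from h import *
a=snap('wrist')['frame'];e=snap('scene')
r=[cv2.resize(a,(400,300))]
for c in ([650,-147,59],[582,302,59]):
  u,v=map(int,proj(e,np.array(c)));r.append(cv2.resize(e['frame'][max(0,v-35):v+35,u-35:u+35],(200,300) if 0 else (200,200)))
cv2.imwrite('pics/w8.png',np.hstack([r[0],np.vstack([r[1],r[2]])[:300] if 0 else cv2.copyMakeBorder(np.hstack(r[1:]),0,100,0,0,0)]))"
```

```text
(no output)
```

View pics/w8.png

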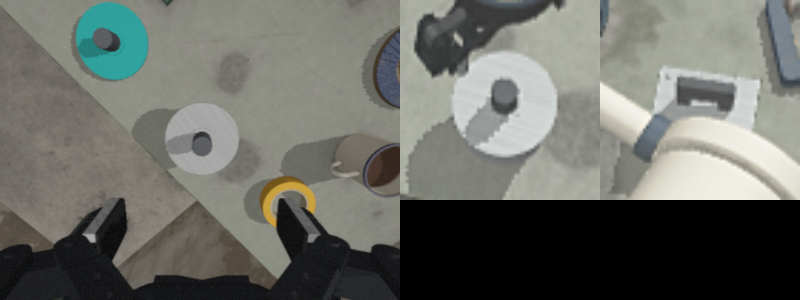

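The round lid lies flat on its tin (wrist 202,138), with the tin standing on the bench. The oblong lid is unchanged, and the gripper is clear of everything.

```bash
python3 -c "
from bench import arm
print(arm.hand_in())"
```

```text
the job is handed in; nothing more can be done
None
```

Both lids are seated on their own tins and released, the tins are standing, and the job is handed in at about 22 s of the 58 s allowed; no verdict came back.

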